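Close the sprung cover of the purge-gas filter box

ROBOT

A 6-joint arm with a two-finger parallel gripper is mounted at the origin on a cart in front of the work surface, level with it; the furniture and walls round the work are solid. World frame = base frame: x ahead of the robot, y to its left, z up, the work surface at z = 0. Lengths are in m, angles in degrees, forces in N, time in s.
With the tool pointing down it reaches from about 0.25 to 0.725 m from the base axis. Payload 9.7 kg.
Tool frame: the origin (TCP) lies midway between the tips of the shut fingers; the grasp point (between the pads) lies 19 mm behind it; z points along the fingers, y is the line along which they close (so a half turn about z gives the same grasp; the last joint's range is limited). The gripper opens to 85 mm and grips with 20 to 120 N. Pads are 22 mm wide; open, the fingers measure 114 mm over their backs; the gripper's body (76 mm by 85 mm) begins 54 mm behind the grasp point. The pads swing forward as they close: fully open they stand 13 mm farther back than shut.
Start: joints at [74.828, 4.979, 10.078, 95.1, 0, 90], TCP at [0.144, 0.531, 0.231] pointing down, gripper open.
Joint ranges: [-179.16, 179.16], [-48.56, 103.87], [-65.8, 70.77], [-126.05, 130.52], [-82.76, 87.17], [-180, 180]. Speed limits (degrees/s): [127.2, 127.2, 147.25, 180, 180, 180].

INTERFACE

Orientations are given as [roll, pitch, yaw] about the fixed x, y, z axes, in that order (R = Rz(yaw) Ry(pitch) Rx(roll)).
In Python, from workcell import * gives the robot as it stands.
- The arm moves only by the tool servo_tool, never from a script. Its argument "moves" is a list of rows, each a list of 4 numbers: the shift along the world's x, y, z in fractions of the full range, 1 being 600 mm, then the turn about the world's z in shares of pi rad (1.0 is pi rad). A call has 1 to 20 rows; each row is the pose to reach, as a shift and turn from the pose commanded when the call began; what a row does not reach only later rows make up. A row lasts 1/12 s, in which the tool goes at most 41.7 mm and 7.16 degrees, less where a joint would pass 70% of its speed; a pose out of reach is approached as far as the arm can. A call with a gripper value outside its range is refused whole. "claw" is the closure, from 0 (fully open) to 1 (shut), set as the call begins (left out, the last holds). The fingers move at their own pace and stop on an object; "force" is the grip in N (left out, the last holds). Time passes only in rows, so rows that repeat a pose let the fingers close. It gives the time, the measured TCP pose, the force, the opening and the grip force at its end, in the units of the state.
- get_obs(): the state, without advancing time (a new reading comes with each control period).
- camera(name): name is "side" or "top" or "wrist"; returns the picture (480x640x3 uint8, red, green, blue); there is no depth.
- get_calibration(name): a dict with "fx", "fy", "cx", "cy" (pixels), "k1" (the pictures are not rectified: a ray, as slopes to the right and down, at radius r is drawn at 1 + k1 r^2 times it, then the intrinsics apply), "rvec" (rotation vector, rad) and "tvec" (3), from world to camera coordinates, as OpenCV has them; the wrist camera has in their place "tool_from_camera" (4x4, takes a point from camera to tool coordinates, whose origin is the TCP and whose axes are the flange's). Camera axes: x right, y down, z forward; pixel columns grow to the right and rows downward; lengths in m; the calibration is good to about 2 mm. A picture is of the moment at which its call begins: read the wrist's pose just before it. get_calibration takes no time and is no camera call.
- job_done(): hands the job in; it is judged then, once.
The state is a dict: "time": time; "q": joint angles; "qd": joint speeds; "joint_efforts": joint torques, N m; "ee_pos": TCP position; "tcp_rot": TCP orientation; "wrist_force": force on the tool from outside, world axes, zero at the start; "torque": the same for the moment, N m; "opening": finger opening in m; "grasp_force": force on a finger pad.
Only numpy, scipy, OpenCV 4.12 (cv2) and the standard library are available. Lean on these libraries where they do the work, as an engineer would, in place of code of your own. Each camera call takes 0.05 s, during which the arm holds its last target. There are 200 camera calls.

TASK

The aluminium cover of the filter box stands proud of its frame on springs, because the red winged quarter-turn stud that sticks up through it lies across the cover's slot. Turn the red wing clockwise until it lines up with the slot, let go of it, then press gently on the round black pad in the middle of the cover until the cover is fully home, flush with the blue frame all round, and finish while still holding it pressed there (let go, it springs up). Leave the other things on the bench where they are.

Things in the scene. Friction and masses are not known exactly. Their poses are not given: they have to be found in the camera images.
- housing: Filter box fixed on the bench: grey, 150 (x) x 230 (y) mm, with a blue frame on top whose rim is 66 mm high; inside the frame a recess of 114 x 194 mm for the cover, with a black seat 56 mm high. Origin: centre of its underside; z up, its x axis points away from its front (switch, dial), its y axis runs along its long side towards the wing's end.
- cover: Loose aluminium cover plate 110 (x) x 190 (y) x 10 mm, 0.3 kg, lying level in the recess on springs under its corners. Origin: centre of its underside, 63 mm over the bench at the start (top face 7 mm proud of the rim), 56 mm when home. With the wing in line, about 8 N at the middle brings it home, then it stops hard; with the wing out of line a cross bar blocks it after 0.5 mm.
- cover_slot (a point): Centre of the cover's hole, in its top face, 50 mm along +y from the cover's centre: a 26 mm square with a slot 52 mm long (along the cover's y) and 15 mm wide (along its x), and a red line on the plate beyond each end of the slot. The red wing stands in it.
- cover_pad (a point): Top centre of the round black pressing pad (36 mm across, 3 mm high) in the middle of the cover: 13 mm above the cover's underside, so 76 mm over the bench at the start and 69 mm when the cover is home. 50 mm from the wing's axis.
- wing (a joint): Quarter-turn stud, turning about the vertical: angle in rad, positive anticlockwise seen from above. 0: wing and cross bar in line with the slot (along the housing's y axis). Starts at 0.7 to 1.4; stops at -0.7 and 1.65. It stays where it is left (friction about 0.05 N m). The bar passes the slot within about 0.15 rad.
- wing_grip (a point): Point on the stud's vertical axis at the height to grip, 98 mm over the bench. The grip is an upright red wing with a white stripe, 22 mm long (along y of this point, which turns with it), 9 mm thick (along x), its top 103 mm over the bench and 30 mm over the cover at the start. It lies along the cross bar beneath (46 x 8 mm). Its height does not change.
- white_bottle: Bystander: white bottle with a white cap, 38 mm across, 75 mm high. Origin: centre of the underside.
- orange_bottle: Bystander: white bottle with an orange cap, 38 mm across, 75 mm high. Origin: centre of the underside.
- driver: Bystander: screwdriver with an orange handle lying flat, 180 mm long, 26 mm high. Origin: middle of the underside.
- bench_timer: Bystander: grey bench timer, 72 x 72 x 19 mm. Origin: centre of the underside.
- round_box: Bystander: round black box with a clear lid, 56 mm across, 29 mm high. Origin: centre of the underside.

How it is judged:
By the outcome, as a careful person would: the job done as asked, in the order asked, and still so for the second after the job is handed in, while the arm keeps its last pose, push and grip.
It also fails if it takes over 48 s, if anything falls off the work surface, if the arm or the gripper's body presses on something with over 40 N, if the wrist force passes 120 N, or if a joint passes its speed limit or range.

## Working session

There is one attempt and no reset: what is moved stays moved. The work goes in short steps, Python scripts to look and compute and a tool call to move; the robot and the scene stay as the last step left them, time stands still between calls to the robot, and variables do not carry over. Pictures are saved under pics/ and viewed, at most 10 in all, crops included, and the job is handed in when it is done.

Besides the shell and the picture viewer there is one more tool, called after ">>>" as name(argument=value, ...) on one line, values as JSON. servo_tool: Moves the arm, as the interface text tells. Its arguments: {"type":"object","properties":{"moves":{"type":"array","items":{"type":"array","items":{"type":"number"}}},"claw":{"type":"number"},"force":{"type":"number"}},"required":["moves"]}

```bash
mkdir -p pics; cat > h.py <<'E'
from workcell import *
import numpy as np, cv2
from scipy.spatial.transform import Rotation as Ro
def ray(name,u,v,obs=None):
    c=get_calibration(name)
    K=np.array([[c['fx'],0,c['cx']],[0,c['fy'],c['cy']],[0,0,1]])
    p=cv2.undistortPoints(np.array([[[u,v]]],float),K,np.array([c['k1'],0,0,0,0.]))[0,0]
    d=np.array([p[0],p[1],1])
    if name=='wrist':
        T=np.array(c['tool_from_camera']);R=Ro.from_euler('xyz',obs['tcp_rot'],degrees=True).as_matrix()
        return R@T[:3,3]+obs['ee_pos'],R@T[:3,:3]@d
    R=cv2.Rodrigues(np.array(c['rvec'],float))[0]
    return -R.T@np.array(c['tvec'],float).ravel(),R.T@d
def at(name,u,v,z,obs=None):
    o,d=ray(name,u,v,obs);return o+d*(z-o[2])/d[2]
def save(name,f):
    im=camera(name);cv2.imwrite(f,im[:,:,::-1]);return im
E
python3 - <<'E'
from h import *
o=get_obs();print(o)
save('top','pics/top.png');save('side','pics/side.png')
E
```

```text
{'time': 0.0, 'q': array([7.48275636e+01, 5.01158279e+00, 1.00331005e+01, 9.51003049e+01,
       7.78681900e-04, 9.00022814e+01]), 'qd': array([ 0.05668165, -0.03317598, -0.07660457, -0.00856   , -0.04422201,
        0.03697852]), 'joint_efforts': array([ 3.46023926e-04, -5.20386565e+01,  4.64803433e+01,  1.63040293e-02,
       -6.54264022e-05, -3.09466778e-06]), 'ee_pos': array([0.14388145, 0.53059522, 0.23056633]), 'tcp_rot': array([-1.79921213e+02, -7.75544034e-04,  1.64825281e+02]), 'wrist_force': array([-0.30619002,  0.26501849, -0.10943756]), 'torque': array([ 0.01030344,  0.00976158, -0.01513235]), 'grasp_force': 0.0, 'opening': 0.08547638855460821}
```

View pics/top.png

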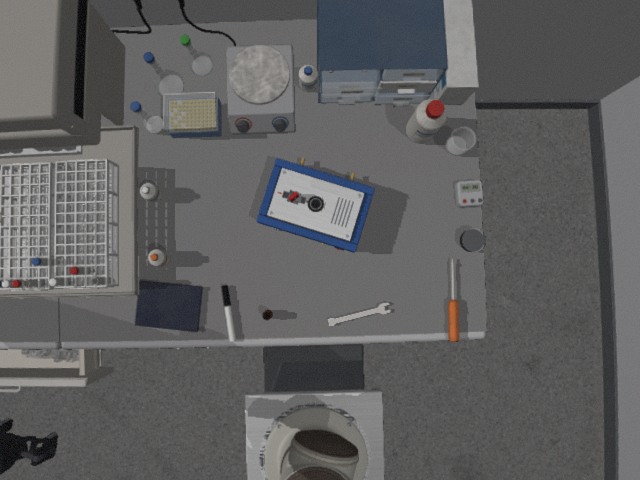

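View pics/side.png

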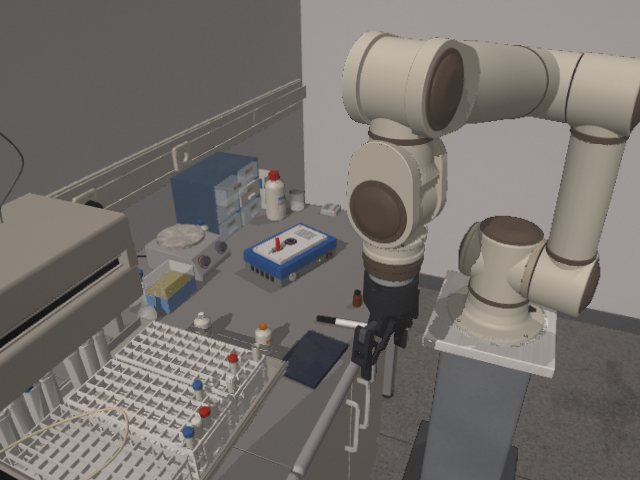

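The top view shows the housing at about (315,205), with the red wing near (292,197) and the pad near (316,204). I'll enlarge it.

```bash
python3 - <<'E'
from h import *
im=cv2.imread('pics/top.png')[150:260,245:385]
cv2.imwrite('pics/c.png',cv2.resize(im,(770,605)[:2] and (763,600),interpolation=cv2.INTER_CUBIC))
for n,u,v,z in [('pad',316,204,.076),('wing',292,197,.1)]: print(n,at('top',u,v,z))
print(at('top',315,460,0), ray('top',320,240))
E
```

```text
pad [ 0.57586763 -0.01776165  0.076     ]
wing [0.58923433 0.03346034 0.1       ]
[-0.00712601  0.00052799  0.        ] (array([ 0.43008861, -0.00569648,  1.17562266]), array([ 0.0605175 , -0.01680675, -0.99811067]))
```

View pics/c.png

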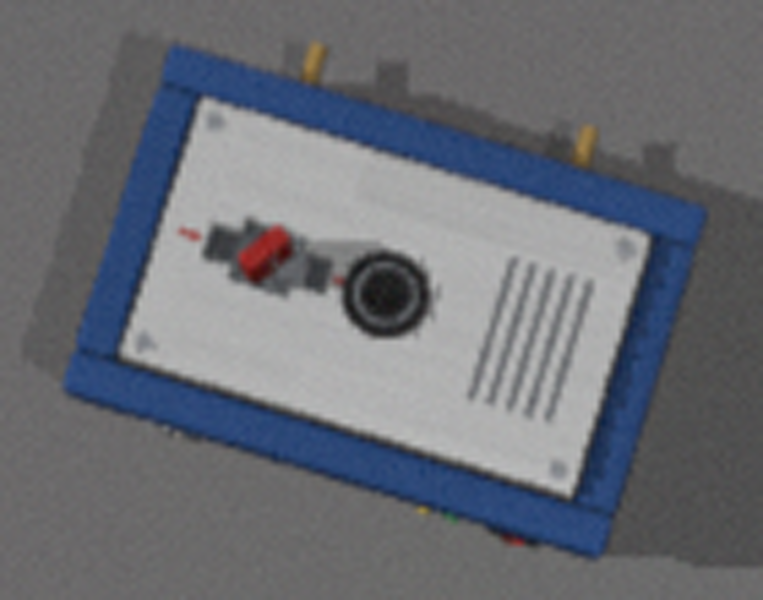

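The enlarged crop puts the pad at full-image (316,203.9). The wing runs from crop (245,270) to (288,238), and the housing's long axis slopes down to the right by about 17°. That makes the wing about +0.94 rad. I'll move above it with the fingers turned to suit.

Units first: shifts go in shares of 600 mm and turns go in shares of pi rad. So -49.8 cm is -0.83, 44.5 cm is 0.7417, -0.67 rad is -0.2133.

>>> servo_tool(moves=[[0.05, -0.055, 0, -0.0159], [0.1, -0.1117, 0, -0.0318], [0.15, -0.1667, 0, -0.0477], [0.2, -0.2233, 0, -0.0637], [0.25, -0.28, 0, -0.0796], [0.3, -0.335, 0, -0.0955], [0.35, -0.3917, 0, -0.1114], [0.4, -0.4483, 0, -0.1273], [0.45, -0.5033, 0, -0.1432], [0.5, -0.56, 0, -0.1592], [0.55, -0.615, 0, -0.1751], [0.6, -0.6717, 0, -0.191], [0.65, -0.7267, 0, -0.2069], [0.7, -0.7833, 0, -0.2133], [0.725, -0.8083, 0, -0.2133], [0.7417, -0.83, 0, -0.2133], [0.7417, -0.83, 0, -0.2133], [0.7417, -0.83, 0, -0.2133], [0.7417, -0.83, 0, -0.2133]], claw=0.4)

```text
time: 1.68
ee_pos: [0.5887, 0.0327, 0.2307]
tcp_rot: [-179.9, -0.1, 126.4]
wrist_force: [-0.2, 0.6, 0.4]
opening: 0.0512
grasp_force: 0.0
```

```bash
python3 - <<'E'
from h import *
o=get_obs();print(o['time'],o['ee_pos'],o['tcp_rot'],o['q'],o['opening'])
print(np.round(get_calibration('wrist')['tool_from_camera'],3))
im=save('wrist','pics/w1.png')
np.save('o1.npy',o,allow_pickle=True)
E
```

```text
1.6833 [0.58868873 0.03274382 0.23068675] [-1.79941294e+02 -5.46890816e-02  1.26396479e+02] [3.17703475e+00 1.06282102e+01 1.62885027e+01 9.57393662e+01
 1.35895300e-02 5.67805185e+01] 0.051225480624478195
[[-0.001 -0.961 -0.277  0.071]
 [ 1.    -0.001  0.001 -0.001]
 [-0.001 -0.277  0.961 -0.142]
 [ 0.     0.     0.     1.   ]]
```

View pics/w1.png

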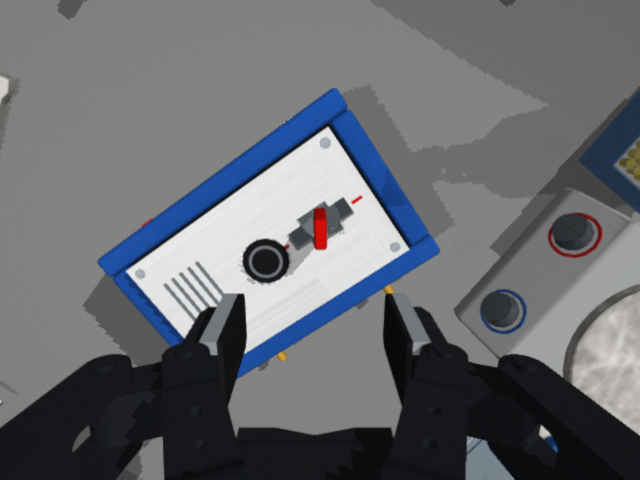

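The wrist view shows the wing at about (320,228), upright in the picture, so it is aligned with the tool. The pad is at (266,260) and the red lines are near (357,200) and (287,247). I'll enlarge this for precise values.

```bash
python3 - <<'E'
import cv2
im=cv2.imread('pics/w1.png')[180:280,235:368]
cv2.imwrite('pics/w1c.png',cv2.resize(im,None,fx=6,fy=6,interpolation=cv2.INTER_CUBIC))
E
```

```text
(no output)
```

View pics/w1c.png

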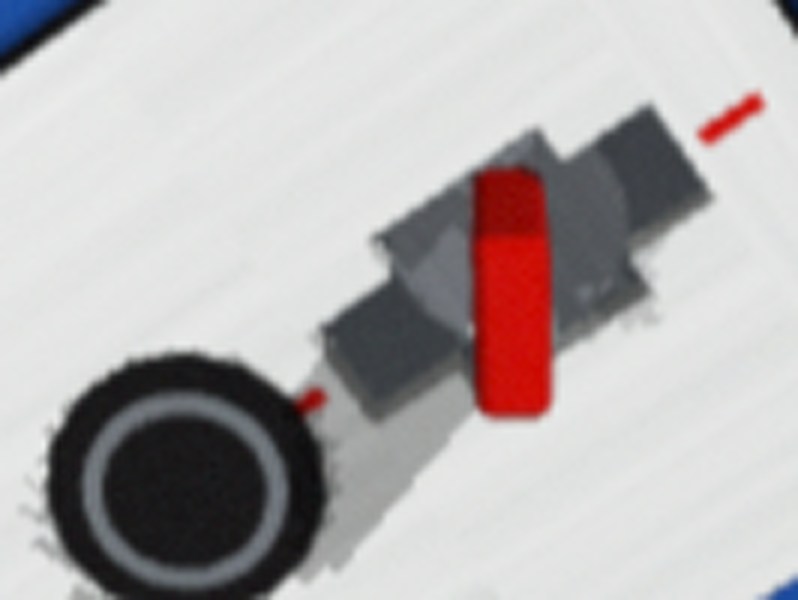

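```bash
python3 - <<'E'
from h import *
o=np.load('o1.npy',allow_pickle=True).item()
f=lambda a,b,z:at('wrist',235+a/6,180+b/6,z,o)
w=f(513,325,.103);a=f(511.5,235,.103);b=f(515,415,.103);p=f(186,490,.076)
l=f(733,118,.073);l2=f(312,400,.073);s=f(515,262,.073)
ang=lambda v:np.degrees(np.arctan2(v[1],v[0]))
print('wing',w,ang(a-b),np.linalg.norm(a-b),'pad',p,'line',l,'slotc',s)
print('pad-wing',np.linalg.norm((w-p)[:2]),ang(w-p),'line-pad',ang(l-p),ang(l-l2), np.linalg.norm((l-p)[:2]))
h=ang(l-p);u=np.array([np.cos(np.radians(h)),np.sin(np.radians(h))])
print('axis from pad',p[:2]+.05*u)
# frame long edge
e=[at('wrist',x,y,.066,o) for x,y in [(100,262),(337,90)]];print(ang(e[1]-e[0]))
E
```

```text
wing [0.59401196 0.03154952 0.103     ] 127.64990637442644 0.02104664330477177 pad [ 0.57838645 -0.01610357  0.076     ] line [0.60532374 0.06216019 0.073     ] slotc [0.59466475 0.03178928 0.073     ]
pad-wing 0.05014951600438052 71.84562186850485 line-pad 71.00725579847095 71.03940694355047 0.0827697705636378
axis from pad [0.59465887 0.03117442]
70.96519873351149
```

Scaled: -11 cm is -0.1833, 0.56 cm is 0.0093, 0.02 rad is 0.0064.

>>> servo_tool(moves=[[0.005, -0.0017, -0.0167, 0.0064], [0.0093, -0.002, -0.05, 0.0064], [0.0093, -0.002, -0.0833, 0.0064], [0.0093, -0.002, -0.1167, 0.0064], [0.0093, -0.002, -0.15, 0.0064], [0.0093, -0.002, -0.175, 0.0064], [0.0093, -0.002, -0.1833, 0.0064], [0.0093, -0.002, -0.1833, 0.0064], [0.0093, -0.002, -0.1833, 0.0064]], claw=0.62, force=25)

```text
time: 2.48
ee_pos: [0.5944, 0.0322, 0.1219]
tcp_rot: [180.0, 0.0, 127.7]
wrist_force: [0.2, 0.2, 0.7]
opening: 0.0325
grasp_force: 0.0
```

```bash
python3 - <<'E'
from h import *
o=get_obs();print(o['time'],o['ee_pos'],o['tcp_rot'],o['opening'])
im=save('wrist','pics/w2.png')
E
```

```text
2.4833 [0.59442573 0.03222204 0.12193795] [1.79968726e+02 2.04534781e-02 1.27662546e+02] 0.032532068956458375
```

View pics/w2.png

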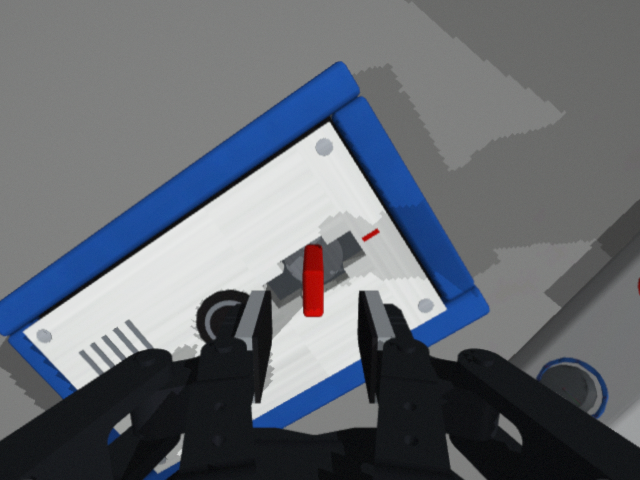

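The wing's top is centred at about (313.5,294), between finger pads whose midline is u≈315. The alignment looks good, so I'll check the number.

```bash
python3 - <<'E'
from h import *
o=get_obs()
print(at('wrist',313.5,294,.103,o),at('wrist',225,321,.076,o),o['ee_pos'])
E
```

```text
[0.5943631  0.03130336 0.103     ] [ 0.57532719 -0.01697584  0.076     ] [0.59481577 0.03209879 0.12250877]
```

Scaled: -4.2 cm is -0.07, -0.08 cm is -0.0013.

>>> servo_tool(moves=[[0, -0.0013, -0.02, 0], [0, -0.0013, -0.04, 0], [0, -0.0013, -0.0567, 0], [0, -0.0013, -0.0667, 0], [0, -0.0013, -0.07, 0], [0, -0.0013, -0.07, 0], [0, -0.0013, -0.07, 0]])

```text
time: 3.12
ee_pos: [0.5946, 0.0308, 0.0794]
tcp_rot: [180.0, 0.0, 127.6]
wrist_force: [0.3, 0.1, 0.4]
opening: 0.0325
grasp_force: 0.0
```

>>> servo_tool(moves=[[0, 0, 0, 0], [0, 0, 0, 0], [0, 0, 0, 0], [0, 0, 0, 0], [0, 0, 0, 0], [0, 0, 0, 0]], claw=1, force=25)

```text
time: 3.62
ee_pos: [0.5947, 0.0307, 0.0799]
tcp_rot: [180.0, 0.0, 127.6]
wrist_force: [-2.6, -0.9, 5.7]
opening: 0.0089
grasp_force: 29.4
```

Scaled: -0.99 rad is -0.3151.

>>> servo_tool(moves=[[0, 0, 0, -0.0191], [0, 0, 0, -0.0382], [0, 0, 0, -0.0573], [0, 0, 0, -0.0764], [0, 0, 0, -0.0955], [0, 0, 0, -0.1146], [0, 0, 0, -0.1337], [0, 0, 0, -0.1528], [0, 0, 0, -0.1719], [0, 0, 0, -0.191], [0, 0, 0, -0.2101], [0, 0, 0, -0.2292], [0, 0, 0, -0.2483], [0, 0, 0, -0.2674], [0, 0, 0, -0.2865], [0, 0, 0, -0.3024], [0, 0, 0, -0.3151], [0, 0, 0, -0.3151], [0, 0, 0, -0.3151], [0, 0, 0, -0.3151]])

```text
time: 5.28
ee_pos: [0.5948, 0.0307, 0.0799]
tcp_rot: [179.9, -0.0, 70.8]
wrist_force: [-1.4, -1.8, 4.8]
opening: 0.0084
grasp_force: 29.3
```

>>> servo_tool(moves=[[0, 0, 0, 0], [0, 0, 0, 0], [0, 0, 0, 0], [0, 0, 0, 0], [0, 0, 0, 0], [0, 0, 0, 0]], claw=0.62)

```text
time: 5.78
ee_pos: [0.5945, 0.0309, 0.0791]
tcp_rot: [-180.0, 0.0, 70.9]
wrist_force: [-0.4, 0.4, 0.1]
opening: 0.0323
grasp_force: 0.0
```

Scaled: 8 cm is 0.1333, 7 cm is 0.1167.

>>> servo_tool(moves=[[0, 0, 0.0083, 0], [0, 0, 0.025, 0], [0, 0, 0.05, 0], [0, 0, 0.0833, 0], [0, 0, 0.1167, 0], [0, 0, 0.1333, 0], [0, 0, 0.1333, 0], [0, 0, 0.1333, 0], [0, 0, 0.1333, 0]])

```text
time: 6.53
ee_pos: [0.5942, 0.0308, 0.1582]
tcp_rot: [-179.9, 0.0, 70.9]
wrist_force: [-0.5, 0.3, -0.2]
opening: 0.0321
grasp_force: 0.0
```

```bash
python3 - <<'E'
from h import *
o=get_obs();print(o['time'],o['ee_pos'],o['tcp_rot'],o['opening'],o['wrist_force'])
im=save('wrist','pics/w3.png');np.save('o3.npy',o,allow_pickle=True)
E
```

```text
6.5333 [0.59422671 0.0308148  0.15819726] [-1.79932214e+02  2.81887905e-02  7.08628944e+01] 0.03213482994789694 [-0.5179986   0.32124865 -0.22047608]
```

View pics/w3.png

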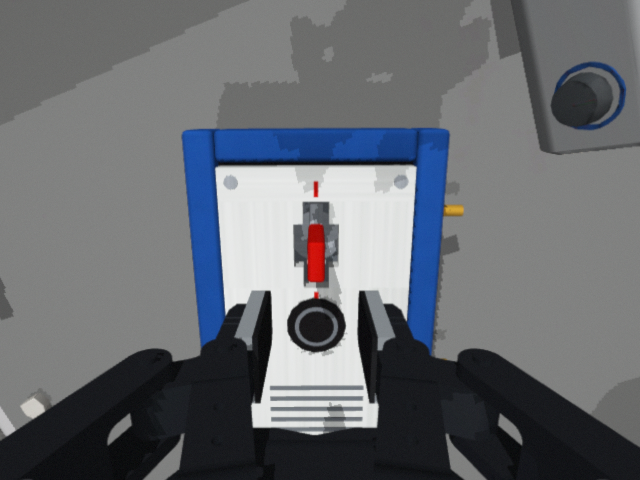

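The wing now lies along the red lines, all at u≈316, and it has been released. The pad is centred at (316,326). Next I'll shut the fingers, move over the pad and go down to just above it.

Scaled: -7.6 cm is -0.1267, -4.7 cm is -0.0783.

>>> servo_tool(moves=[[-0.0083, -0.025, 0, 0], [-0.0167, -0.05, 0, 0], [-0.0233, -0.07, 0, 0], [-0.0267, -0.0783, 0, 0], [-0.0267, -0.0783, -0.025, 0], [-0.0267, -0.0783, -0.0583, 0], [-0.0267, -0.0783, -0.0917, 0], [-0.0267, -0.0783, -0.1167, 0], [-0.0267, -0.0783, -0.1267, 0], [-0.0267, -0.0783, -0.1267, 0], [-0.0267, -0.0783, -0.1267, 0]], claw=1)

```text
time: 7.5
ee_pos: [0.5785, -0.0163, 0.0837]
tcp_rot: [180.0, -0.0, 70.9]
wrist_force: [0.3, -0.1, 0.1]
opening: -0.0001
grasp_force: 0.0
```

Scaled: -0.9 cm is -0.015, -0.8 cm is -0.0133.

>>> servo_tool(moves=[[0, 0, -0.0017, 0], [0, 0, -0.0033, 0], [0, 0, -0.005, 0], [0, 0, -0.0067, 0], [0, 0, -0.0083, 0], [0, 0, -0.01, 0], [0, 0, -0.0117, 0], [0, 0, -0.0133, 0], [0, 0, -0.015, 0], [0, 0, -0.015, 0], [0, 0, -0.015, 0]])

```text
time: 8.42
ee_pos: [0.5786, -0.0162, 0.0745]
tcp_rot: [180.0, -0.0, 70.9]
wrist_force: [-0.5, 0.1, 3.4]
opening: 0.0002
grasp_force: 1.5
```

>>> servo_tool(moves=[[0, 0, -0.0013, 0], [0, 0, -0.0027, 0], [0, 0, -0.004, 0], [0, 0, -0.0053, 0], [0, 0, -0.0067, 0], [0, 0, -0.0075, 0], [0, 0, -0.0075, 0], [0, 0, -0.0075, 0]])

```text
time: 9.08
ee_pos: [0.5787, -0.0162, 0.0702]
tcp_rot: [180.0, -0.0, 70.9]
wrist_force: [-1.2, 1.0, 6.5]
opening: -0.0003
grasp_force: 3.5
```

Scaled: -0.12 cm is -0.002, -0.08 cm is -0.0013.

>>> servo_tool(moves=[[0, 0, -0.0007, 0], [0, 0, -0.0013, 0], [0, 0, -0.002, 0], [0, 0, -0.002, 0], [0, 0, -0.002, 0]])

```text
time: 9.5
ee_pos: [0.5786, -0.0162, 0.0692]
tcp_rot: [180.0, -0.0, 70.9]
wrist_force: [-3.7, -0.7, 9.0]
opening: 0.0002
grasp_force: 4.1
```

Scaled: -0.06 cm is -0.001, -0.03 cm is -0.0005.

>>> servo_tool(moves=[[0, 0, -0.0005, 0], [0, 0, -0.001, 0], [0, 0, -0.001, 0], [0, 0, -0.001, 0]])

```text
time: 9.83
ee_pos: [0.5786, -0.0162, 0.069]
tcp_rot: [180.0, -0.0, 70.9]
wrist_force: [-4.5, 1.2, 11.1]
opening: -0.0003
grasp_force: 5.7
```

Scaled: -0.04 cm is -0.0007, -0.02 cm is -0.0003.

>>> servo_tool(moves=[[0, 0, -0.0003, 0], [0, 0, -0.0007, 0], [0, 0, -0.0007, 0], [0, 0, -0.0007, 0]])

```text
time: 10.17
ee_pos: [0.5786, -0.0162, 0.069]
tcp_rot: [179.9, -0.0, 70.9]
wrist_force: [-6.0, -0.5, 14.0]
opening: 0.0004
grasp_force: 7.0
```

Scaled: -0.04 cm is -0.0007, -0.03 cm is -0.0005.

>>> servo_tool(moves=[[-0.0003, 0, -0.0003, 0], [-0.0007, 0, -0.0005, 0], [-0.0007, 0, -0.0005, 0], [-0.0007, 0, -0.0005, 0], [-0.0007, 0, -0.0005, 0]])

```text
time: 10.58
ee_pos: [0.5786, -0.0162, 0.069]
tcp_rot: [179.9, -0.0, 70.9]
wrist_force: [-4.5, 0.1, 14.5]
opening: 0.0001
grasp_force: 7.4
```

```bash
python3 - <<'E'
from h import *
a=save('wrist','pics/w4.png');b=save('side','pics/s4.png')
c=cv2.resize(b[200:320,220:380],None,fx=2.5,fy=2.5,interpolation=cv2.INTER_CUBIC)
w=cv2.resize(a,(400,300))
cv2.imwrite('pics/f.png',np.hstack([w,c])[:,:,::-1])
o=get_obs();print(o['ee_pos'],o['wrist_force'])
E
```

```text
[ 0.57862537 -0.01616781  0.06903423] [-4.19263924 -0.62601989 14.36551473]
```

View pics/f.png

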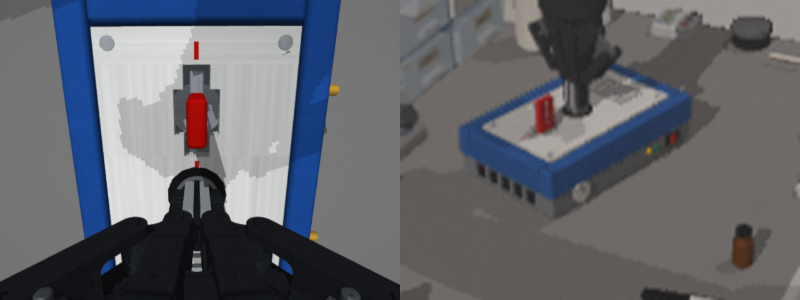

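The wrist view (left) shows the wing in line with the slot, and the bar has passed through it. The side view (right) shows the cover flush with the blue frame while the fingers press the pad at a steady 14 N against the hard stop.

```bash
python3 -c "
from workcell import *
print(job_done())"
```

```text
the job is handed in; nothing more can be done
None
```

I turned the red wing clockwise into line with the slot and released it, then pressed the cover home against its stop, flush with the frame; I handed the job in at about 10.7 s of the 48 s allowed, still holding it down with about 14 N.

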